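# Start the wall fan from its three desk keys

## Task

Start the wall fan from the three push-button blocks on the desk: with the fingertips, lightly press the big round key, then the long bar key, then the small square key, each fully in until it stays down. Only press: do not pick up, tip or push the blocks out of place, leave the other desk things where they are, and finish with the hand clear.

Things in the scene. Friction and masses are not known exactly. Their poses are not given: they have to be found in the camera images.
- power_block: loose grey push-button block of the fan with the BIG ROUND key, a disc 46 mm in diameter, in the middle of its top (power key). Foot 70 x 70 mm, grey body 24 mm high, about 0.4 kg; origin at the centre of its underside, z up. It stands on the desk and may be turned. The three blocks look alike but for the key's shape.
- power_top (a point): centre of the upper face of the power key (white plastic): 38 mm above the desk when the key is up (it then stands 14 mm proud of the grey body), 30 mm when fully in. Moves with the key.
- power_key (a joint): travel of the power key straight down, m: 0 = up, 0.008 = fully in. About 3 N moves it, at the end of its travel it sits on a soft seat that gives way from 5 N, by up to 4 mm at 13 N, and lifts back when let go (the key itself stays in); the key stays wherever it is left (no spring back, it cannot be undone); it counts as in beyond 0.006. Press lightly: over 20 N on the block is too hard.
- speed_block: loose grey push-button block of the fan with the LONG BAR key, 56 mm long (along the block's y) and 16 mm wide (along its x), in the middle of its top (speed key). Foot 70 x 70 mm, grey body 24 mm high, about 0.4 kg; origin at the centre of its underside, z up. It stands on the desk and may be turned. The three blocks look alike but for the key's shape.
- speed_top (a point): centre of the upper face of the speed key (white plastic): 38 mm above the desk when the key is up (it then stands 14 mm proud of the grey body), 30 mm when fully in. Moves with the key.
- speed_key (a joint): travel of the speed key straight down, m: 0 = up, 0.008 = fully in. About 3 N moves it, at the end of its travel it sits on a soft seat that gives way from 5 N, by up to 4 mm at 13 N, and lifts back when let go (the key itself stays in); the key stays wherever it is left (no spring back, it cannot be undone); it counts as in beyond 0.006. Press lightly: over 20 N on the block is too hard.
- swing_block: loose grey push-button block of the fan with the SMALL SQUARE key, 22 x 22 mm, in the middle of its top (swing key). Foot 70 x 70 mm, grey body 24 mm high, about 0.4 kg; origin at the centre of its underside, z up. It stands on the desk and may be turned. The three blocks look alike but for the key's shape.
- swing_top (a point): centre of the upper face of the swing key (white plastic): 38 mm above the desk when the key is up (it then stands 14 mm proud of the grey body), 30 mm when fully in. Moves with the key.
- swing_key (a joint): travel of the swing key straight down, m: 0 = up, 0.008 = fully in. About 3 N moves it, at the end of its travel it sits on a soft seat that gives way from 5 N, by up to 4 mm at 13 N, and lifts back when let go (the key itself stays in); the key stays wherever it is left (no spring back, it cannot be undone); it counts as in beyond 0.006. Press lightly: over 20 N on the block is too hard.
- stapler: green plastic stapler, 130 mm long (its y axis) x 36 mm wide x 48 mm high; loose bystander, to be left alone. Origin at the centre of its underside.
- paperweight: round clear glass paperweight with a flat foot, 74 mm across, 48 mm high; loose bystander, to be left alone. Origin at the centre of its underside.
- pencil_cup: steel pencil cup, 76 mm across and 100 mm high, with pencils in it up to 156 mm high; loose bystander, to be left alone. Origin at the centre of its underside.
- phone_stand: clear acrylic phone stand with a small steel tilt lever at its +y side and a dark phone leaning on it, facing away from the robot; 100 x 85 mm foot, 155 mm high; loose bystander, to be left alone. Origin at the centre of its underside.
There are look-alikes about, which are no part of the job. What is shaped like the swing_block but blue or brown is not meant. What is shaped like the power_block but brown or turquoise is not meant.

How it is judged:
On the way, in this order (a step that is already met when the one before it is completed fails the run):
1. the big round key is pressed in, the other two still up (value of joint power_key above 0.006 m and value of joint each of speed_key, swing_key below 0.002 m), for 0.1 s.
2. then the long bar key is pressed in, the small square key still up (value of joint speed_key above 0.006 m and value of joint swing_key below 0.002 m), for 0.1 s.
3. then the small square key is pressed in (value of joint swing_key above 0.006 m), for 0.1 s.
At the end, for the whole second after the job is handed in: All three keys are in (beyond 6 mm of their 8 mm); the three blocks stand flat (within 0.1 rad) and at rest; blocks and bystanders are within 20 mm of where they started (value of joint each of power_key, speed_key, swing_key above 0.006 m and distance of each of power_block, speed_block, swing_block, stapler, paperweight, pencil_cup, phone_stand from where it was at the start of the episode below 0.02 m and angle between each of power_block, speed_block, swing_block's own z axis and vertical below 0.1 rad and linear speed of each of power_block, speed_block, swing_block below 0.02 m/s); the robot touches nothing.
It fails at once if the long bar key goes in before the big round key (value of joint speed_key above 0.003 m and value of joint power_key below 0.006 m).
It fails at once if the small square key goes in before the long bar key (value of joint swing_key above 0.003 m and value of joint speed_key below 0.006 m).
It fails at once if a block is pressed with more than 20 N (contact force between any of the arm, the fingers and power_block above 20 N or contact force between any of the arm, the fingers and speed_block above 20 N or contact force between any of the arm, the fingers and swing_block above 20 N).
It fails at once if a block is lifted more than 10 mm, tipped more than 0.2 rad or shifted more than 20 mm (height (world z) of any of power_block, speed_block, swing_block above 0.01 m or angle between any of power_block, speed_block, swing_block's own z axis and vertical above 0.2 rad or distance of any of power_block, speed_block, swing_block from where it was at the start of the episode above 0.02 m).
It fails at once if the stapler, paperweight, pencil cup or phone stand is moved more than 20 mm (distance of any of stapler, paperweight, pencil_cup, phone_stand from where it was at the start of the episode above 0.02 m).
It also fails if it takes over 48 s, if anything falls off the work surface, if the arm or the gripper's body presses on something with over 40 N, if the wrist force passes 120 N, or if a joint passes its speed limit or range.

## Robot

A 7-joint arm with a two-finger parallel gripper is mounted at the origin on the work surface. World frame = base frame: x ahead of the robot, y to its left, z up, the work surface at z = 0. Lengths are in m, angles in rad, forces in N, time in s.
With the tool pointing down it reaches from about 0.4 to 0.925 m from the base axis. Payload 5.6 kg.
Tool frame: the origin (TCP) lies midway between the tips of the shut fingers; the grasp point (between the pads) lies 19 mm behind it (r.grip_point_offset is the distance from the TCP to the grasp point, in m); z points along the fingers, y is the line along which they close (so a half turn about z gives the same grasp; the last joint's range is limited). The gripper opens to 85 mm and grips with 20 to 120 N. Pads are 22 mm wide; open, the fingers measure 114 mm over their backs; the gripper's body (76 mm by 85 mm) begins 54 mm behind the grasp point. The pads swing forward as they close: fully open they stand 13 mm farther back than shut.
Start: joints at [-1.21, 0.468, -0.012, 1.603, 0.006, 1.071, -0.056], TCP at [0.255, 0.598, 0.231] pointing down, gripper open.
Joint ranges: [-2.53, 2.53], [-0.31, 2.02], [-1.57, 1.55], [0.28, 2.44], [-1.29, 4.43], [0.15, 1.84], [-2.92, 2.92]. Speed limits (rad/s): [2.57, 2.57, 3.14, 3.14, 3.14, 3.14, 3.14].

## Interface

Orientations are given as a rotation vector (axis times angle).
In Python, from station import r gives the robot as it stands.
- The arm moves only by the shell command python3 -m creep 'ROWS' [FORCE]. ROWS is JSON, a list that holds one entry, the list of rows, each a list of 7 numbers: the turn, a rotation vector about the tool's x, y, z in rad, then the shift along the tool's x, y, z in m, then the closure, from 0 (fully open) to 1 (shut). In form: [[[rx, ry, rz, x, y, z, claw], ...]]. A call has 1 to 20 rows; each row shifts and turns the commanded pose from where the row before left it, along the tool's axes as they then stand; what a row does not reach is not made up. A row lasts 1/12 s, in which the tool goes at most 41.7 mm and 7.16 degrees, less where a joint would pass 70% of its speed; a pose out of reach is approached as far as the arm can. A call is refused whole if a number of a shift passes 0.0417 or a number of a turn 0.125, either way. A call with a gripper value outside its range is refused whole. The fingers move at their own pace and stop on an object; FORCE is the grip in N (left out, the last holds). Time passes only in rows, so rows that do not move let the fingers close. It gives the time, the measured TCP pose, the force, the opening and the grip force at its end, in the units of the state.
- r.state(): the state, without advancing time (a new reading comes with each control period).
- r.read_camera(name): name is "scene" or "top"; returns a dict with "pixels" (400x640x3 uint8, red, green, blue), "mtx" (3x3 intrinsics, pixels), "dist_coeffs" ([k1, k2, p1, p2, k3] as OpenCV has them; the pictures are not rectified), "R" (3x3) and "t" (3): a world point X has camera coordinates R X + t. Camera axes: x right, y down, z forward; pixel columns grow to the right and rows downward; lengths in m; the calibration is good to about 2 mm. A picture is of the moment at which its call begins. There is no depth.
- r.job_done(): hands the job in; it is judged then, once.
The state is a dict: "time": time; "qpos": joint angles; "qvel": joint speeds; "joint_efforts": joint torques, N m; "tool_pos": TCP position; "eef_rot": TCP orientation; "wrist_force": force on the tool from outside, world axes, zero at the start; "wrist_torque": the same for the moment, N m; "width": opening from 0.0 (shut) to 1.0 (fully open); "gripper_force": force on a finger pad.
Only numpy, scipy, OpenCV 4.12 (cv2) and the standard library are available. Lean on these libraries where they do the work, as an engineer would, in place of code of your own. Each camera call takes 0.05 s, during which the arm holds its last target. There are 200 camera calls.

## Working session

There is one attempt and no reset: what is moved stays moved. The work goes in short steps, Python scripts to look and compute and a shell command to move; the robot and the scene stay as the last step left them, time stands still between calls to the robot, and variables do not carry over. Pictures are saved under pics/ and viewed, at most 10 in all, crops included, and the job is handed in when it is done.

```bash
mkdir -p pics; python3 - <<'E'
from station import r
import cv2
s=r.state(); print(s)
for n in("top","scene"):
    c=r.read_camera(n); cv2.imwrite(f"pics/{n}0.png",c["pixels"][:,:,::-1]); print(n,c["mtx"],c["dist_coeffs"],c["R"],c["t"])
E
```

```text
{'time': 0.0, 'qpos': array([-1.20999795,  0.46840097, -0.01157864,  1.60367575,  0.00601261,
        1.07141863, -0.05628147]), 'qvel': array([ 1.91424480e-04, -9.04762234e-04, -3.10896763e-05, -4.07074475e-04,
        8.01261645e-04,  1.47558398e-03,  9.52070779e-04]), 'joint_efforts': array([-2.94254405e-04, -5.32403398e+01,  2.15255603e-02, -2.51308143e+01,
        1.14493776e-02,  7.72985310e-03,  1.47086541e-05]), 'tool_pos': array([0.25524289, 0.59714428, 0.23030133]), 'eef_rot': array([-6.30032368e-01, -3.07753734e+00,  2.91372637e-03]), 'wrist_force': array([-0.52095143, -0.00658465,  0.78070732]), 'wrist_torque': array([-0.01701812,  0.03520678, -0.02832913]), 'gripper_force': 0.0, 'width': 0.9988240121864715}
top [[508.32442534   0.         315.79439955]
 [  0.         508.32442534 195.35350158]
 [  0.           0.           1.        ]] [-0.04055326  0.          0.          0.          0.        ] [[ 2.05774069e-02 -9.99785292e-01  2.43712670e-03]
 [-9.93721005e-01 -2.07206148e-02 -1.09950987e-01]
 [ 1.09977879e-01 -1.59317803e-04 -9.93934022e-01]] [-0.00582153  0.56543642  1.40478634]
scene [[402.69156822   0.         323.95386043]
 [  0.         402.69156822 199.9530098 ]
 [  0.           0.           1.        ]] [-0.08993505  0.          0.          0.          0.        ] [[-0.3528026   0.93567309  0.00679695]
 [ 0.71531818  0.27438467 -0.6426764 ]
 [-0.60319999 -0.22187592 -0.7661076 ]] [ 0.20632692 -0.36379506  1.40553416]
```

View pics/top0.png

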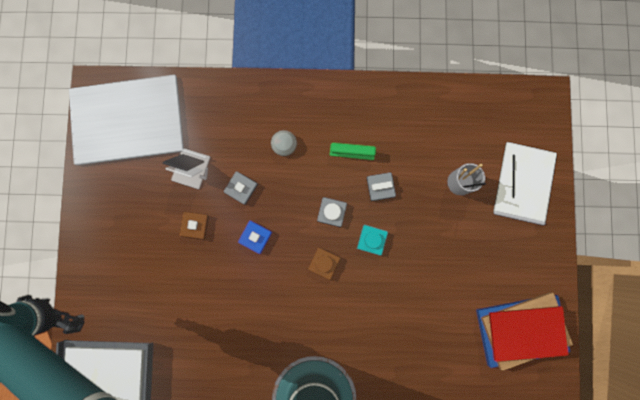

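View pics/scene0.png

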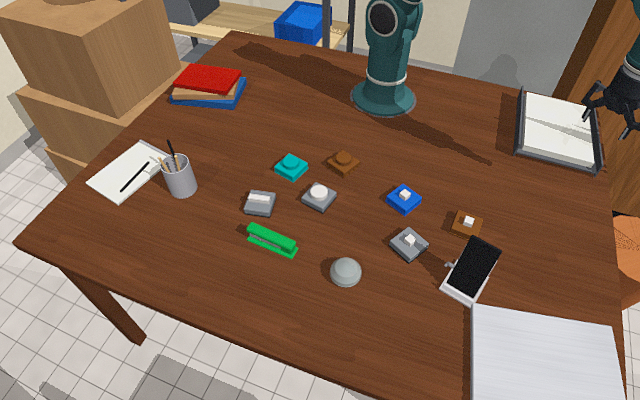

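The top view shows the grey blocks with the round key near (332,211), the bar key near (381,187) and the square key near (240,188). In the scene view they are near (319,191), (259,199) and (409,240). The blue, brown and turquoise look-alikes lie closer to the robot.

```bash
cat > h.py <<'E'
import cv2,numpy as np
from scipy.spatial.transform import Rotation as Ro
def ray(c,uv):
    p=cv2.undistortPoints(np.array([[uv]],float),c["mtx"],np.array(c["dist_coeffs"]))[0,0]
    R=np.array(c["R"]); return -R.T@np.array(c["t"]), R.T@np.array([*p,1])
def plane(c,uv,z):
    o,d=ray(c,uv); return o+d*(z-o[2])/d[2]
def two(a,b):
    (o1,d1),(o2,d2)=a,b
    k=np.linalg.lstsq(np.c_[d1,-d2],o2-o1,rcond=None)[0]
    return (o1+d1*k[0]+o2+d2*k[1])/2, np.linalg.norm(o1+d1*k[0]-o2-d2*k[1])
E
python3 - <<'E'
from station import r
from h import *
S={"power":((332,211),(319,191)),"speed":((381,187),(259,199)),"swing":((240,188),(409,240))}
C=[r.read_camera(n) for n in("top","scene")]
for k,g in S.items():
    R=[]
    for c,(u,v) in zip(C,g):
        w=18; im=c["pixels"][v-w:v+w,u-w:u+w].astype(int)
        m=((im.min(2)>185)&(np.ptp(im,2)<40)).astype(np.uint8)
        n,l,st,ce=cv2.connectedComponentsWithStats(m)
        i=1+np.argmax(st[1:,4]); uv=ce[i]+[u-w,v-w]
        cn=max(cv2.findContours((l==i).astype(np.uint8),0,1)[0],key=len)
        rect=cv2.minAreaRect(cn); box=cv2.boxPoints(rect)+[u-w,v-w]
        P=np.array([plane(c,b,.038) for b in box])
        print(k,uv.round(1),st[i,4],"plane",plane(c,uv,.038).round(4),"sides",np.linalg.norm(P[1]-P[0]).round(3),np.linalg.norm(P[2]-P[1]).round(3),"dir",np.degrees(np.arctan2(*(P[1]-P[0])[1::-1])).round())
        R.append(ray(c,uv))
    print("  two",*two(*R))
st=r.state();print(Ro.from_rotvec(st["eef_rot"]).as_matrix().round(3))
E
```

```text
power [331.5 211. ] 197 plane [ 0.5215 -0.0391  0.038 ] sides 0.042 0.039 dir -89.0
power [319.  191.2] 190 plane [ 0.5246 -0.0371  0.038 ] sides 0.046 0.048 dir -179.0
  two [ 0.521685   -0.03876979  0.03428699] 0.0009922348978457288
speed [381.4 185.2] 105 plane [ 0.5972 -0.1785  0.038 ] sides 0.055 0.015 dir -79.0
speed [258.7 197. ] 114 plane [ 0.5999 -0.1775  0.038 ] sides 0.018 0.057 dir -159.0
  two [ 0.59763583 -0.17897469  0.03491714] 6.372963554358839e-05
swing [238.9 186.5] 53 plane [0.5852 0.2231 0.038 ] sides 0.02 0.02 dir -32.0
swing [410.1 238.9] 69 plane [0.5886 0.2244 0.038 ] sides 0.023 0.029 dir 145.0
  two [0.58563845 0.22408179 0.03390291] 0.0007784883390149333
[[-0.92   0.393 -0.   ]
 [ 0.393  0.92  -0.001]
 [-0.    -0.001 -1.   ]]
```

```bash
python3 -m creep '[[[0,0,0,-0.0248,-0.024,0,1],[0,0,0,-0.0248,-0.024,0,1],[0,0,0,-0.0248,-0.024,0,1],[0,0,0,-0.0248,-0.024,0,1],[0,0,0,-0.0248,-0.024,0,1],[0,0,0,-0.0248,-0.024,0,1],[0,0,0,-0.0248,-0.024,0,1],[0,0,0,-0.0248,-0.024,0,1],[0,0,0,-0.0248,-0.024,0,1],[0,0,0,-0.0248,-0.024,0,1],[0,0,0,-0.0248,-0.024,0,1],[0,0,0,-0.0248,-0.024,0,1],[0,0,0,-0.0248,-0.024,0,1],[0,0,0,-0.0248,-0.024,0,1],[0,0,0,-0.0248,-0.024,0,1],[0,0,0,-0.0248,-0.024,0,1],[0,0,0,-0.0248,-0.024,0,1],[0,0,0,-0.0248,-0.024,0,1],[0,0,0,-0.0248,-0.024,0,1],[0,0,0,-0.0248,-0.024,0,1]]]'
cat > go.py <<'E'
import sys
from station import r
from h import *
s=r.state();M=Ro.from_rotvec(s["eef_rot"]).as_matrix()
T={"power":(.522,-.0385),"speed":(.598,-.178),"swing":(.586,.2235)}[sys.argv[1]]
d=np.array([*T,.06])-s["tool_pos"]
print(s["time"],s["tool_pos"].round(4),"tool shift to z=.06 above:",(M.T@d).round(4),"tilt",M[:,2].round(4),"F",s["wrist_force"].round(2),s["width"])
E
python3 go.py power
```

```text
time: 1.87
tool_pos: [0.5232, -0.0402, 0.2314]
eef_rot: [0.63, 3.078, 0.0]
wrist_force: [0.6, 0.7, 0.1]
width: -0.002
gripper_force: 0.0
1.8667 [ 0.5232 -0.0402  0.2314] tool shift to z=.06 above: [0.0018 0.001  0.1714] tilt [ 3.e-04  2.e-04 -1.e+00] F [0.6  0.7  0.12] -0.0015047012510912012
```

```bash
python3 -m creep '[[[0,0,0,0.0018,0.001,0.02,1],[0,0,0,0,0,0.03,1],[0,0,0,0,0,0.03,1],[0,0,0,0,0,0.03,1],[0,0,0,0,0,0.03,1],[0,0,0,0,0,0.02,1],[0,0,0,0,0,0.01,1],[0,0,0,0,0,0,1],[0,0,0,0,0,0,1]]]'; python3 - <<'E'
from station import r
import cv2
a=r.read_camera("top")["pixels"][130:290,160:440,::-1]; cv2.imwrite("pics/t1.png",cv2.resize(a,None,fx=2.5,fy=2.5))
b=r.read_camera("scene")["pixels"][120:320,220:520,::-1]; cv2.imwrite("pics/s1.png",cv2.resize(b,None,fx=2.5,fy=2.5))
E
python3 go.py power
```

```text
time: 2.62
tool_pos: [0.5219, -0.0371, 0.0615]
eef_rot: [-0.63, -3.078, 0.0]
wrist_force: [-0.0, -0.6, -0.6]
width: -0.006
gripper_force: 0.0
2.7167 [ 0.5229 -0.0371  0.0627] tool shift to z=.06 above: [ 0.0002 -0.0017  0.0027] tilt [ 2.7e-03  1.0e-04 -1.0e+00] F [-0.37 -0.59  0.26] 0.0026320818697894827
```

View pics/s1.png

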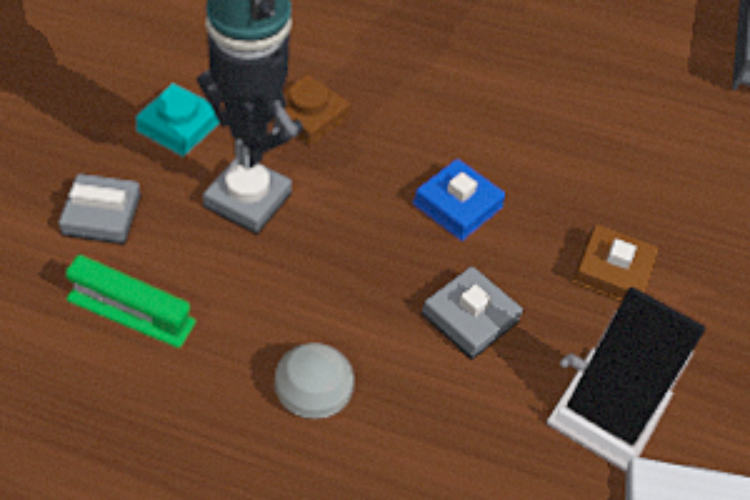

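The shut fingertips hang just above the round key (crop (247,180)), and nothing has been disturbed. I'll go down gently and watch the force.

```bash
python3 -m creep '[[[0,0,0,0,-0.001,0.01,1],[0,0,0,0,0,0.01,1],[0,0,0,0,0,0.003,1],[0,0,0,0,0,0.002,1],[0,0,0,0,0,0.002,1],[0,0,0,0,0,0.002,1],[0,0,0,0,0,0,1],[0,0,0,0,0,0,1]]]'; python3 go.py power
```

```text
time: 3.38
tool_pos: [0.5214, -0.038, 0.0322]
eef_rot: [0.63, 3.077, -0.0]
wrist_force: [-0.4, 0.4, -0.1]
width: -0.003
gripper_force: 0.0
3.3833 [ 0.5214 -0.038   0.0322] tool shift to z=.06 above: [-0.0008 -0.0002 -0.0278] tilt [ 4.e-04 -2.e-04 -1.e+00] F [-0.42  0.37 -0.1 ] -0.0030332356761542585
```

```bash
for i in 1 2 3; do python3 -m creep '[[[0,0,0,0,0,0.001,1],[0,0,0,0,0,0,1]]]' | egrep 'tool_pos|wrist'; done
```

```text
tool_pos: [0.5215, -0.038, 0.0314]
wrist_force: [0.2, 0.6, 1.1]
tool_pos: [0.5215, -0.038, 0.0304]
wrist_force: [0.5, 0.4, 1.4]
tool_pos: [0.5215, -0.038, 0.0295]
wrist_force: [-1.2, -1.1, 6.3]
```

```bash
for i in 1 2; do python3 -m creep '[[[0,0,0,0,0,0.001,1],[0,0,0,0,0,0,1]]]' | egrep 'tool_pos|wrist'; done
```

```text
tool_pos: [0.5216, -0.038, 0.0287]
wrist_force: [-1.5, 0.1, 7.1]
tool_pos: [0.5216, -0.038, 0.0279]
wrist_force: [-2.1, -0.2, 9.4]
```

```bash
python3 -m creep '[[[0,0,0,0,0,-0.01,1],[0,0,0,0,0,-0.025,1],[0,0,0,0,0,-0.025,1],[0,0,0,0,0,-0.01,1],[0,0,0,-0.0209,-0.0165,0,1],[0,0,0,-0.0209,-0.0165,0,1],[0,0,0,-0.0209,-0.0165,0,1],[0,0,0,-0.0209,-0.0165,0,1],[0,0,0,-0.0209,-0.0165,0,1],[0,0,0,-0.0209,-0.0165,0,1],[0,0,0,0,0,0,1],[0,0,0,0,0,0,1],[0,0,0,0,0,0,1]]]'; python3 go.py speed
python3 - <<'E'
from station import r
import cv2
b=r.read_camera("scene")["pixels"][120:320,220:520,::-1]; cv2.imwrite("pics/s2.png",cv2.resize(b,None,fx=2.5,fy=2.5))
E
```

```text
time: 5.3
tool_pos: [0.5969, -0.1774, 0.0967]
eef_rot: [-0.629, -3.076, -0.001]
wrist_force: [0.3, -0.1, -0.9]
width: 0.001
gripper_force: 0.0
5.3 [ 0.5969 -0.1774  0.0967] tool shift to z=.06 above: [-0.0013 -0.0002  0.0367] tilt [-0.0015  0.001  -1.    ] F [ 0.32 -0.11 -0.86] 0.0007362819457316366
```

View pics/s2.png

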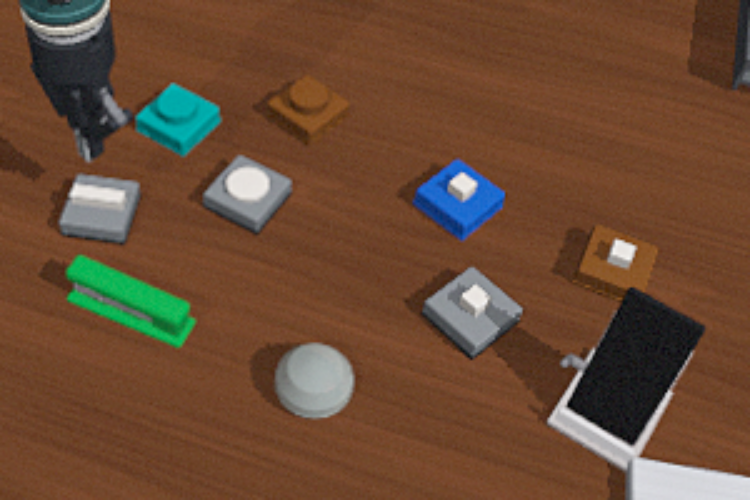

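The round key is now low and its block has not moved. The fingers are over the bar key (crop (98,193)).

```bash
python3 -m creep '[[[0,0,0,-0.001,0,0.02,1],[0,0,0,0,0,0.02,1],[0,0,0,0,0,0.013,1],[0,0,0,0,0,0.005,1],[0,0,0,0,0,0.002,1],[0,0,0,0,0,0.002,1],[0,0,0,0,0,0.002,1],[0,0,0,0,0,0,1]]]'; for i in 1 2 3 4; do python3 -m creep '[[[0,0,0,0,0,0.001,1],[0,0,0,0,0,0,1]]]' | egrep 'tool_pos|wrist'; done
```

```text
time: 6.02
tool_pos: [0.5992, -0.1785, 0.0339]
eef_rot: [0.629, 3.076, 0.0]
wrist_force: [0.8, -0.0, -0.2]
width: 0.001
gripper_force: 0.0
tool_pos: [0.5993, -0.1787, 0.033]
wrist_force: [-0.6, 0.2, 1.6]
tool_pos: [0.5993, -0.1787, 0.0317]
wrist_force: [0.2, 1.0, 2.8]
tool_pos: [0.5993, -0.1787, 0.0305]
wrist_force: [2.2, 0.6, 2.5]
tool_pos: [0.5992, -0.1787, 0.0296]
wrist_force: [0.2, 0.1, 6.2]
```

```bash
for i in 1 2; do python3 -m creep '[[[0,0,0,0,0,0.001,1],[0,0,0,0,0,0,1]]]' | egrep 'tool_pos|wrist'; done
python3 - <<'E'
from station import r
from h import *
c=r.read_camera("top"); s=r.read_camera("scene")
# phone-stand extents: top of phone / foot corners, from the scene crop (scale 2.5, offset 220,120)
for n,p in {"lever":(572,362),"phone top L":(632,292),"phone top R":(703,327)}.items():
    uv=(p[0]/2.5+220,p[1]/2.5+120)
    print(n,[plane(s,uv,z).round(3) for z in(.06,.1,.15)])
for uv in((163,163),(187,150),(209,155),(200,187)): print(uv,[plane(c,uv,z).round(3)[:2] for z in(.0,.15)])
E
```

```text
tool_pos: [0.5993, -0.1787, 0.0289]
wrist_force: [0.5, 0.8, 7.8]
tool_pos: [0.5993, -0.1788, 0.0281]
wrist_force: [-1.0, 0.9, 7.4]
lever [array([0.643, 0.323, 0.06 ]), array([0.671, 0.318, 0.1  ]), array([0.705, 0.311, 0.15 ])]
phone top L [array([0.546, 0.365, 0.06 ]), array([0.578, 0.357, 0.1  ]), array([0.619, 0.348, 0.15 ])]
phone top R [array([0.562, 0.434, 0.06 ]), array([0.594, 0.423, 0.1  ]), array([0.633, 0.41 , 0.15 ])]
(163, 163) [array([0.655, 0.453]), array([0.629, 0.407])]
(187, 150) [array([0.694, 0.385]), array([0.665, 0.346])]
(209, 155) [array([0.681, 0.32 ]), array([0.653, 0.287])]
(200, 187) [array([0.586, 0.342]), array([0.568, 0.307])]
```

```bash
python3 -m creep '[[[0,0,0,0,0,-0.01,1],[0,0,0,0,0,-0.03,1],[0,0,0,0,0,-0.03,1],[0,0,0,0.0122,0.026,0,1],[0,0,0,0.0122,0.026,0,1],[0,0,0,0.0122,0.026,0,1],[0,0,0,0.0122,0.026,0,1],[0,0,0,0.0122,0.026,0,1],[0,0,0,0.0122,0.026,0,1],[0,0,0,0.0122,0.026,0,1],[0,0,0,0.0122,0.026,0,1],[0,0,0,0.0122,0.026,0,1],[0,0,0,0.0122,0.026,0,1],[0,0,0,0.0122,0.026,0,1],[0,0,0,0.0122,0.026,0,1],[0,0,0,0.0122,0.026,0,1],[0,0,0,0.0122,0.026,0,1],[0,0,0,0,0,0,1],[0,0,0,0,0,0,1],[0,0,0,0,0,0,1]]]'; python3 go.py swing
python3 - <<'E'
from station import r
import cv2
b=r.read_camera("scene")["pixels"][120:320,220:520,::-1]; cv2.imwrite("pics/s3.png",cv2.resize(b,None,fx=2.5,fy=2.5))
E
```

```text
time: 8.78
tool_pos: [0.5842, 0.222, 0.0969]
eef_rot: [-0.631, -3.077, 0.003]
wrist_force: [-0.1, 0.0, -0.3]
width: 0.003
gripper_force: 0.0
8.7833 [0.5842 0.222  0.0969] tool shift to z=.06 above: [-0.0011  0.0022  0.0369] tilt [-9.0e-04 -1.7e-03 -1.0e+00] F [-0.11  0.   -0.32] 0.0030181545551265366
```

View pics/s3.png

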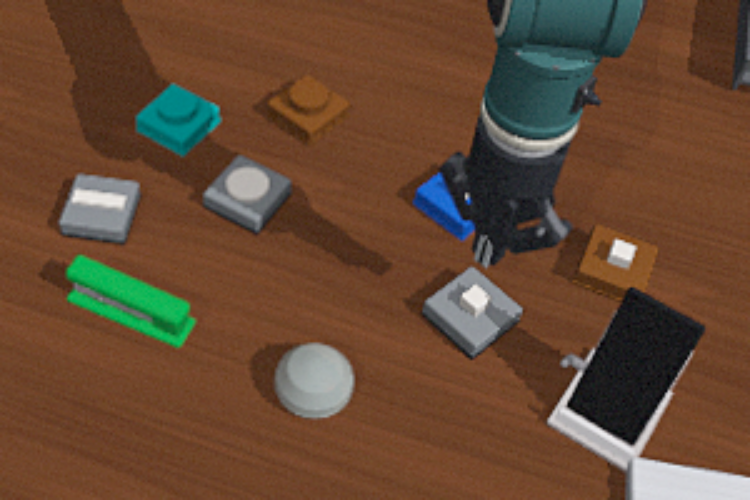

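The round and bar keys are both in, and the blocks have not moved. The fingers are above the square key (crop (474,298)) and clear of the phone stand.

```bash
python3 -m creep '[[[0,0,0,-0.001,0.001,0.02,1],[0,0,0,0,0.001,0.02,1],[0,0,0,0,0,0.013,1],[0,0,0,0,0,0.005,1],[0,0,0,0,0,0.002,1],[0,0,0,0,0,0.002,1],[0,0,0,0,0,0.002,1],[0,0,0,0,0,0,1]]]'; for i in 1 2 3 4; do python3 -m creep '[[[0,0,0,0,0,0.001,1],[0,0,0,0,0,0,1]]]' | egrep 'tool_pos|wrist'; done
```

```text
time: 9.5
tool_pos: [0.587, 0.2244, 0.0339]
eef_rot: [0.631, 3.076, 0.001]
wrist_force: [-0.6, 0.0, 0.5]
width: 0.003
gripper_force: 0.0
tool_pos: [0.5871, 0.2249, 0.033]
wrist_force: [0.3, -1.2, 2.5]
tool_pos: [0.587, 0.2248, 0.0317]
wrist_force: [0.8, -1.7, 2.2]
tool_pos: [0.587, 0.2248, 0.0305]
wrist_force: [0.5, -1.4, 2.8]
tool_pos: [0.587, 0.2248, 0.0297]
wrist_force: [2.2, -1.3, 5.0]
```

```bash
for i in 1 2; do python3 -m creep '[[[0,0,0,0,0,0.001,1],[0,0,0,0,0,0,1]]]' | egrep 'tool_pos|wrist'; done
python3 -m creep '[[[0,0,0,0,0,-0.01,1],[0,0,0,0,0,-0.03,1],[0,0,0,0,0,-0.03,1],[0,0,0,0,0,-0.04,1],[0,0,0,0,0,-0.04,1],[0,0,0,0.02,-0.03,0,1],[0,0,0,0.02,-0.03,0,1],[0,0,0,0.02,-0.03,0,1],[0,0,0,0.02,-0.03,0,1],[0,0,0,0,0,0,1],[0,0,0,0,0,0,1],[0,0,0,0,0,0,1]]]'
python3 - <<'E'
from station import r
import cv2
b=r.read_camera("scene")["pixels"][120:320,220:520,::-1]; cv2.imwrite("pics/s4.png",cv2.resize(b,None,fx=2.5,fy=2.5))
E
```

```text
tool_pos: [0.587, 0.2248, 0.0289]
wrist_force: [1.7, -1.8, 6.7]
tool_pos: [0.587, 0.2249, 0.0281]
wrist_force: [-0.6, -1.7, 8.5]
time: 11.5
tool_pos: [0.4658, 0.1466, 0.1777]
eef_rot: [0.629, 3.078, 0.002]
wrist_force: [0.3, 0.9, -0.0]
width: 0.001
gripper_force: 0.0
```

View pics/s4.png

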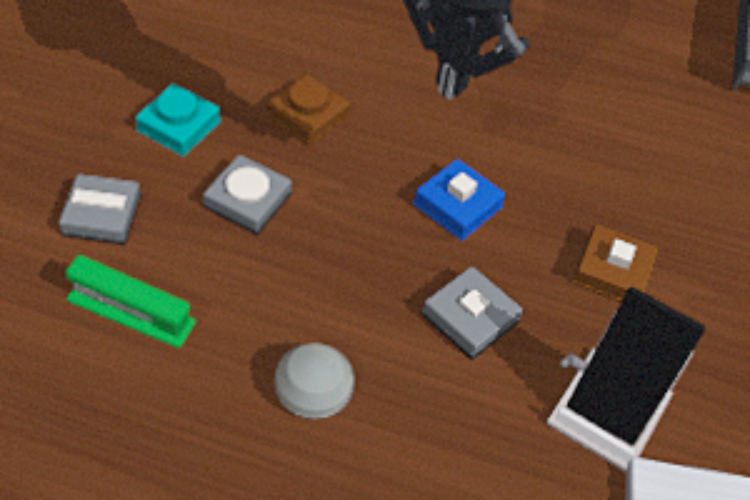

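All three keys sit low in their blocks (crop (247,183), (98,199) and (473,302)). The blocks and the other things in view are where they started, and the hand is clear.

```bash
python3 -c "
from station import r
print(r.job_done())"
```

```text
the job is handed in; nothing more can be done
None
```

I pressed the round, bar and square keys in that order, each onto its seat with a measured force under 10 N; the blocks look unmoved, the hand is clear, and the job is handed in (no verdict came back).

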